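# Take a glass plate from the dispenser and clamp it on the coating bed

## Task

Get the coating bed ready for the next coat. Slide the top glass plate out over the dispenser's lip until it overhangs far enough to be taken, then pick it up, leaving the other plates in the dispenser. Lay it lengthways on the rail of the coating bed, push it fully home against the end stop, and only then swing the hold-down bail over so that it rests on the plate. Do not drop the plate or shift the things around the work.

Things in the scene. Friction and masses are not known exactly. Their poses are not given: they have to be found in the camera images.
- plate_top: Top one of four identical white opal-glass plates stacked in the dispenser, 120 x 50 x 4 mm, about 60 g. Origin at the centre of its underside (40 mm above the bench at the start); x along its length, y along its width, z up. Plates slide easily on each other. Slid out 50 mm toward the mouth it still lies stably on the stack; beyond 60 mm it tips.
- plate_2: The plate directly under plate_top, same size and axes, underside 36 mm above the bench. It stays in the dispenser.
- plate_3: Third plate of the stack, underside 32 mm above the bench. It stays in the dispenser.
- plate_4: Lowest plate of the stack, underside 28 mm above the bench. It stays in the dispenser.
- dispenser: Fixed plate dispenser: open-topped steel trough on a grey foot, 134 x 64 (77 over lugs) x 47 mm. Origin at the centre of its footprint on the bench, the stack centred over it, lengthways along x; mouth at -x, z up. Trough 53 mm wide inside; its side walls stand 3 mm above the top plate, so the plate's long edges are out of reach. The back wall (x = 63 mm) has a thumb notch 32 mm wide.
- mouth (a point): Middle of the dispenser's mouth, on the outer face of its lip (dispenser x = -64 mm), at the height of plate_top's underside (40 mm above the bench). The lip spans the mouth and rises to 38 mm: it holds the lower plates back, so that only plate_top can slide out over it, toward the dispenser's -x. Free bench lies before it.
- bed: Fixed coating bed: grey base plate 200 x 104 mm, top 12 mm above the bench, carrying an aluminium rail 34 mm wide (room for fingers at both sides), top 44 mm above the bench, from x = -50 mm to the stop at x = 60 mm. Origin at footprint centre (4 mm off the base plate's middle) on the bench; x along the rail toward the stop, z up. A plate at home has its origin at x = 0, y = 0, z = 44 mm.
- stop_face (a point): Middle of the end stop's face (bed x = 60 mm), 46 mm above the bench; axes as the bed. The stop is 56 mm high. Before it two guide cheeks, 53 mm high, leave a 55 mm gap for the 50 mm wide plate from bed x = 28 to 60 mm and flare to about 67 mm wide at x = 8 mm. A plate at home stands 10 mm past the rail's near end.
- bail (a joint): Angle of the hold-down bail, rad: 0 with its pad on a plate on the rail, growing as it swings up and back, 1.57 upright. It starts leaning back at 1.8 to 1.95 and stays so by its weight (120 g). Hinge axis along the bed's y at bed x = 74, z = 60 mm. Pulled forward to below 1.3 it falls by itself in about 1 s; with no plate it sinks below 0.
- bail_bar (a point): Middle of the bail's steel cross-bar (8 mm thick, 81 mm long, across the bed), 40 mm from the hinge: at about bed x = 87 mm, 98 mm above the bench when leaning back; bed x = 34 mm, 60 mm high when closed. A rubber pad 40 mm long reaches 12 mm below the bar when closed, toward bed -x when upright. Behind the open bar (+x side) is room for a finger.
- timer: White bench timer, 58 x 66 x 20 mm, origin at the centre of its underside. To be left alone.
- vial_0: Small clear vial with a white cap, 24 mm diameter, 56 mm high, origin at the centre of its underside. To be left alone.
- vial_2: A second such vial. To be left alone.
- tape_roll: Roll of paper tape lying flat, 90 mm diameter, 18 mm high, origin at the centre of its underside. To be left alone.

How it is judged:
On the way, in this order (a step that is already met when the one before it is completed fails the run):
1. the top plate has been slid 25 to 65 mm out over the lip and still lies flat on the stack (x of plate_top in the frame of dispenser between -0.065 and -0.025 m and z of plate_top in the frame of dispenser between 0.037 and 0.043 m and angle between plate_top's own z axis and vertical below 0.06 rad), for 0.2 s.
2. the top plate is in the fingers, clear of the dispenser (z of plate_top in the frame of dispenser above 0.06 m and contact force between the fingers and plate_top above 1 N), for 0.2 s.
3. the plate lies on the rail home against the stop while the bail is still open (x of plate_top in the frame of bed above -0.002 m and y of plate_top in the frame of bed between -0.004 and 0.004 m and z of plate_top in the frame of bed between 0.042 and 0.0465 m and angle between the x axis of plate_top and the x axis of bed, either way round below 0.06 rad and angle between plate_top's own z axis and vertical below 0.05 rad and value of joint bail above 1.2 rad), for 0.2 s.
At the end, for the whole second after the job is handed in: The plate lies flat on the rail, released and at rest, within 2 mm of the stop face, 4 mm of the centre line and 3 degrees of its direction; the bail is down (within 0.06 rad of level), its pad resting on the plate; the other three plates are within 8 mm of their places (x of plate_top in the frame of bed above -0.002 m and y of plate_top in the frame of bed between -0.004 and 0.004 m and z of plate_top in the frame of bed between 0.042 and 0.0465 m and angle between the x axis of plate_top and the x axis of bed, either way round below 0.06 rad and angle between plate_top's own z axis and vertical below 0.05 rad and value of joint bail below 0.06 rad and contact force between bail and plate_top above 0.15 N and velocity of joint bail below 0.05 rad/s and linear speed of plate_top below 0.01 m/s and distance of each of plate_2, plate_3, plate_4 from where it was at the start of the episode below 0.008 m); the robot touches nothing.
It fails at once if the plate is dropped onto the bench or the base plate (height (world z) of plate_top below 0.025 m).
It fails at once if a lower plate leaves its place by more than 15 mm (distance of any of plate_2, plate_3, plate_4 from where it was at the start of the episode above 0.015 m).
It fails at once if a bystander is shifted by more than 25 mm (distance of any of timer, vial_0, vial_2, tape_roll from where it was at the start of the episode above 0.025 m).
It also fails if it takes over 72 s, if anything falls off the work surface, if the arm or the gripper's body presses on something with over 40 N, if the wrist force passes 120 N, or if a joint passes its speed limit or range.

## Robot

A 7-joint arm with a two-finger parallel gripper is mounted at the origin on a cart in front of the work surface, level with it; the furniture and walls round the work are solid. World frame = base frame: x ahead of the robot, y to its left, z up, the work surface at z = 0. Lengths are in m, angles in rad, forces in N, time in s.
With the tool pointing down it reaches from about 0.425 to 0.925 m from the base axis. Payload 6.8 kg.
Tool frame: the origin (TCP) lies on the centre line of the jaws, within the pads' length; the fingertips stand 8 mm ahead of it and the grasp point (between the pads) lies 11 mm behind it (bot.tips_ahead is the distance from the TCP to the fingertips, in m); z points along the fingers, y is the line along which they close (so a half turn about z gives the same grasp; the last joint's range is limited). The gripper opens to 85 mm and grips with 20 to 120 N. Pads are 22 mm wide; open, the fingers measure 114 mm over their backs; the gripper's body (76 mm by 85 mm) begins 54 mm behind the grasp point. The pads swing forward as they close: fully open they stand 13 mm farther back than shut.
Start: joints at [-1.348, 0.477, 0.022, 1.555, -0.011, 1.109, -0.083], TCP at [0.219, 0.638, 0.239] pointing down, gripper open.
Joint ranges: [-2.96, 2.96], [-0.34, 2.1], [-1.41, 1.46], [0.24, 2.44], [-1.37, 4.51], [0.17, 1.92], [-2.96, 2.96]. Speed limits (rad/s): [2.39, 2.39, 3.14, 3.14, 3.14, 3.14, 3.14].

## Interface

Orientations are given as a unit quaternion [w, x, y, z].
In Python, from station import bot gives the robot as it stands.
- The arm moves only by the tool send_rows, never from a script. Its argument "deltas" is text: rows parted by semicolons, each of 4 numbers parted by spaces: the shift along the tool's x, y, z in m, then the turn about the tool's z in degrees. In form: x y z spin; .... A call has 1 to 5 rows; each row is the pose to reach, as a shift and turn from the pose commanded when the call began, along the tool's axes at that moment; what a row does not reach only later rows make up. A row lasts 1/10 s, in which the tool goes at most 50 mm and 8.59 degrees, less where a joint would pass 70% of its speed; a pose out of reach is approached as far as the arm can. A call with a gripper value outside its range is refused whole. "claw" is the opening, from 0 (shut) to 1 (fully open), set as the call begins (left out, the last holds). The fingers move at their own pace and stop on an object; "force" is the grip in N (left out, the last holds). Time passes only in rows, so rows that repeat a pose let the fingers close. It gives the time, the measured TCP pose, the force, the opening and the grip force at its end, in the units of the state.
- bot.get_obs(): the state, without advancing time (a new reading comes with each control period).
- bot.read_camera(name): name is "side" or "top"; returns a dict with "img" (480x640x3 uint8, red, green, blue), "depth" (480x640 float32, m along the optical axis (not along the pixel's ray), 0 where there is no reading), "fx", "fy", "cx", "cy" (pixels), "camera_from_world" (4x4, takes a point from world to camera coordinates). Camera axes: x right, y up, looking along -z (the intrinsics and any distortion apply to the point x, -y, -z); pixel columns grow to the right and rows downward; lengths in m; the calibration is good to about 2 mm. A picture is of the moment at which its call begins.
- bot.hand_in(): hands the job in; it is judged then, once.
Trained networks look in a picture, given as the dict that the camera call returned (one of the last four; its "shot" number tells which), for a name from the list of things; names that differ only in an ending like _2 or _b are one class to them, and where a whole thing is asked for, a point or a joint stands for the part that bears it (a point fixed in the world has none). Each returns a list of dicts, best first, with "confidence" (0 to 1); they miss things now and then, are a little off and sometimes report something else, mostly with a low value. They report only what shows in the picture. A call takes as long as a camera call.
- bot.masks_of(picture, query): "mask" (480x640 bool, what is visible of it).
- bot.landmark_of(picture, query): "xyz" ([x, y, z] in m, in world coordinates, good to about 4 mm: a listed point, or the origin of a listed thing).
The state is a dict: "t": time; "q": joint angles; "joint_vel": joint speeds; "joint_torque": joint torques, N m; "eef_pos": TCP position; "tool_rot": TCP orientation; "contact_force": force on the tool from outside, world axes, zero at the start; "torque": the same for the moment, N m; "gripper_width": opening from 0.0 (shut) to 1.0 (fully open); "grasp_force": force on a finger pad.
Only numpy, scipy, OpenCV 4.12 (cv2) and the standard library are available. Lean on these libraries where they do the work, as an engineer would, in place of code of your own. Each camera call takes 0.05 s, during which the arm holds its last target. There are 200 camera calls.

## Working session

There is one attempt and no reset: what is moved stays moved. The work goes in short steps, Python scripts to look and compute and a tool call to move; the robot and the scene stay as the last step left them, time stands still between calls to the robot, and variables do not carry over. Pictures are saved under pics/ and viewed, at most 10 in all, crops included, and the job is handed in when it is done.

Besides the shell and the picture viewer there is one more tool, called after "Request:" as a command line: name --argument value ..., lists and objects as JSON in quotes. send_rows: Moves the arm, as the interface text tells. Its arguments: {"type":"object","properties":{"deltas":{"type":"string"},"claw":{"type":"number"},"force":{"type":"number"}},"required":["deltas"]}

```bash
mkdir -p pics; python3 - <<'E'
from station import bot
import cv2,numpy as np
o=bot.get_obs();print({k:np.round(o[k],3).tolist() for k in('t','eef_pos','tool_rot','contact_force','gripper_width')},bot.tips_ahead)
ims=[]
for c in('side','top'):
    p=bot.read_camera(c);ims.append(p['img'])
    print(c,p['fx'],np.round(p['camera_from_world'],3).tolist())
    for n in('plate_top','dispenser','mouth','bed','stop_face','bail_bar','timer','vial_0','tape_roll'):
        try:print(n,[(np.round(d['xyz'],3).tolist(),round(d['confidence'],2)) for d in bot.landmark_of(p,n)[:3]])
        except Exception as e:print(n,e)
for c,i in zip(('side','top'),ims): cv2.imwrite(f'pics/{c}0.png',i[:,:,::-1])
E
```

```text
{'t': 0.0, 'eef_pos': [0.219, 0.638, 0.238], 'tool_rot': [-0.0, 0.165, 0.986, -0.001], 'contact_force': [0.153, 0.891, 0.459], 'gripper_width': 1.003} 0.008
side 469.55727482283316 [[-0.988, -0.151, 0.009, 0.476], [0.099, -0.599, 0.794, -0.191], [-0.115, 0.786, 0.607, -1.009], [0.0, 0.0, 0.0, 1.0]]
plate_top [([0.51, 0.203, 0.043], 0.78)]
dispenser [([0.517, 0.206, -0.002], 0.68), ([0.509, 0.205, 0.044], 0.16)]
mouth [([0.448, 0.193, 0.043], 0.74)]
bed [([0.456, -0.299, -0.002], 0.57)]
stop_face [([0.482, -0.255, 0.045], 0.59)]
bail_bar [([0.499, -0.228, 0.1], 0.5)]
timer [([0.409, 0.045, 0.001], 0.85), ([0.453, -0.304, -0.001], 0.55)]
vial_0 [([0.584, 0.04, 0.005], 0.66), ([0.609, 0.098, 0.003], 0.65), ([0.511, 0.208, 0.042], 0.24)]
tape_roll [([0.407, -0.485, 0.003], 0.68)]
top 448.93451050466484 [[0.006, -1.0, 0.027, -0.125], [0.998, 0.008, 0.058, -0.501], [-0.059, 0.027, 0.998, -1.157], [0.0, 0.0, 0.0, 1.0]]
plate_top [([0.515, 0.2, 0.044], 0.83)]
dispenser [([0.519, 0.201, -0.001], 0.93), ([0.607, 0.091, 0.002], 0.3)]
mouth [([0.455, 0.196, 0.043], 0.67)]
bed [([0.453, -0.306, -0.004], 0.96)]
stop_face []
bail_bar [([0.498, -0.234, 0.096], 0.76)]
timer [([0.41, 0.045, 0.003], 0.67)]
vial_0 [([0.582, 0.038, -0.002], 0.55), ([0.606, 0.091, -0.001], 0.43), ([0.513, 0.201, 0.041], 0.18)]
tape_roll [([0.518, 0.202, -0.004], 0.67), ([0.402, -0.485, 0.001], 0.63)]
```

View pics/side0.png

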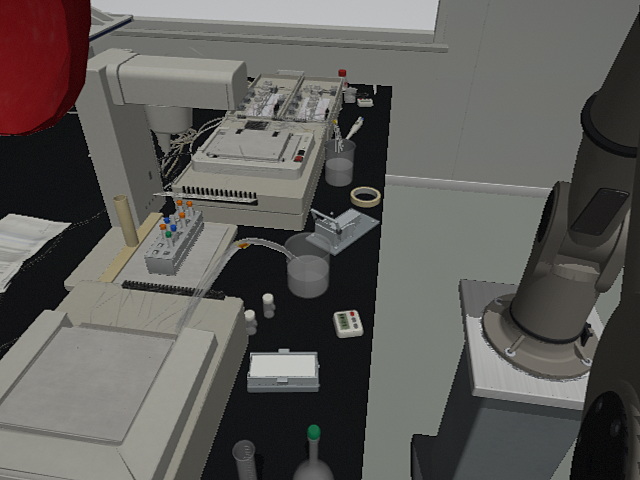

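View pics/top0.png

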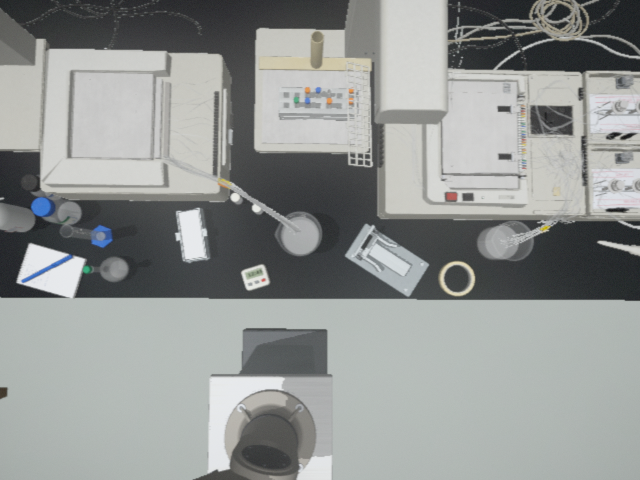

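Side view: the dispenser is at (284,370), the bed at (342,230), the beaker at (308,265) and the vials at (250,320) and (268,305). Top view: the dispenser is at (192,235), the bed at (387,260), and the mouth faces the robot. Next I measure the poses from masks and depth.

```bash
cat > h.py <<'E'
from station import bot
import numpy as np,cv2
from scipy.spatial.transform import Rotation as R
def cloud(p):
    d=p['depth'];v,u=np.mgrid[:480,:640]
    c=np.stack([(u-p['cx'])/p['fx']*d,-(v-p['cy'])/p['fy']*d,-d],-1)
    T=np.linalg.inv(p['camera_from_world']);return c@T[:3,:3].T+T[:3,3]
def onplane(p,uv,z):
    uv=np.asarray(uv,float);T=np.linalg.inv(p['camera_from_world'])
    r=np.stack([(uv[:,0]-p['cx'])/p['fx'],-(uv[:,1]-p['cy'])/p['fy'],-np.ones(len(uv))],-1)@T[:3,:3].T
    return (T[:3,3]+r*((z-T[2,3])/r[:,2])[:,None])[:,:2]
def rect(pts):
    (c,s,a)=cv2.minAreaRect(np.float32(pts)*1000)
    if s[0]<s[1]: s=s[::-1];a+=90
    return np.round(c,1),np.round(s,1),round((a+90)%180-90,2)
def go(x,y,z,yaw=None):
    "shift/turn in tool axes to reach world TCP x,y,z with the tool y axis along yaw (deg, mod 180)"
    o=bot.get_obs();M=R.from_quat(np.roll(o['tool_rot'],-1)).as_matrix()
    d=M.T@(np.array([x,y,z])-o['eef_pos']);cur=np.degrees(np.arctan2(M[1,1],M[0,1]))
    s=0 if yaw is None else (cur-yaw+90)%180-90
    print('go',np.round(d,4),'spin',round(s,2),'yaw now',round(cur,2),'pos',np.round(o['eef_pos'],4),'F',np.round(o['contact_force'],1))
E
python3 - <<'E'
from h import *
for c in('side','top'):
    p=bot.read_camera(c);W=cloud(p)
    m=bot.masks_of(p,'plate_top')
    m=m[0]['mask'];z=W[m][:,2];print(c,'plate',m.sum(),np.median(z))
    uv=np.argwhere(m)[:,::-1];print(' plane',rect(onplane(p,uv,.044)))
    print(' depth',rect(W[m&(abs(W[...,2]-.044)<.006)][:,:2]),W[m].mean(0).round(4))
    for n in('dispenser','bed'):
        b=bot.masks_of(p,n)[0]['mask'];P=W[b]
        print(n,b.sum(),np.histogram(P[:,2],np.arange(0,.12,.008)))
        if n=='bed':
            base=b&(abs(W[...,2]-.012)<.007);print(' base',rect(onplane(p,np.argwhere(base)[:,::-1],.012)),np.median(W[base][:,2]))
            r=b&(abs(W[...,2]-.044)<.005);print(' rail',r.sum(),rect(onplane(p,np.argwhere(r)[:,::-1],.044)),np.median(W[r][:,2]))
        else: print(rect(P[P[:,2]>.02][:,:2]))
        img=p['img'].copy();ys,xs=np.where(b);y0,x0=ys.min()-8,xs.min()-8
        cv2.imwrite(f'pics/{c}_{n}.png',cv2.resize(img[y0:ys.max()+8,x0:xs.max()+8,::-1],None,fx=4,fy=4)); print(x0,y0)
i=[cv2.resize(cv2.imread(f'pics/{c}_{n}.png'),(395,295)) for c in('side','top') for n in('dispenser','bed')]
cv2.imwrite('pics/mont.png',np.vstack([np.hstack(i[:2]),np.hstack(i[2:])]))
E
```

```text
side plate 1644 0.03735893510179927
 plane (array([ 481.4, -266.4]), array([193.4, 175.6]), 56.97)
 depth (array([ 460. , -286.5]), array([138.4,  74. ]), 55.87) [ 0.4544 -0.2648  0.0401]
dispenser 1271 (array([ 25, 172, 276, 187, 194, 395,  17,   0,   0,   0,   0,   0,   0,
         0]), array([0.   , 0.008, 0.016, 0.024, 0.032, 0.04 , 0.048, 0.056, 0.064,
       0.072, 0.08 , 0.088, 0.096, 0.104, 0.112]))
(array([477.1, 463.4]), array([600.2, 131.8]), -81.31)
239 341
bed 1733 (array([ 93, 521,  74,  93, 139, 315, 183,  72,  23,  18,  12,  22, 112,
        10]), array([0.   , 0.008, 0.016, 0.024, 0.032, 0.04 , 0.048, 0.056, 0.064,
       0.072, 0.08 , 0.088, 0.096, 0.104, 0.112]))
 base (array([ 455. , -292.4]), array([204.3, 107.2]), 57.52) 0.010923783715255042
 rail 355 (array([ 462. , -283.1]), array([138.5,  79.3]), 56.14) 0.04294727136373255
302 201
top plate 949 0.04504527043561013
 plane (array([514.6, 202.6]), array([118.2,  53.1]), 7.88)
 depth (array([514.6, 201.9]), array([118.2,  54.3]), 7.94) [0.5138 0.2011 0.0498]
dispenser 416 (array([  6,  21,  78,  65,  50, 120,  68,   0,   0,   0,   0,   0,   0,
         0]), array([0.   , 0.008, 0.016, 0.024, 0.032, 0.04 , 0.048, 0.056, 0.064,
       0.072, 0.08 , 0.088, 0.096, 0.104, 0.112]))
(array([453.9,  90.2]), array([337. , 135.2]), 61.53)
168 201Traceback (most recent call last):
  File "<stdin>", line 9, in <module>
IndexError: list index out of range
```

The side view's "plate" mask landed on the bed, and the top view missed the bed mask. I'll retry those two with a position check.

```bash
python3 - <<'E'
from h import *
p=bot.read_camera('side');W=cloud(p)
for n in('plate_top','dispenser'):
  for d in bot.masks_of(p,n):
    m=d['mask'];c=np.median(W[m],0);print('side',n,d['confidence'],m.sum(),c.round(3))
    if c[1]>.1:
        t=m&(abs(W[...,2]-.044)<.004);t=cv2.morphologyEx(t.astype(np.uint8),cv2.MORPH_OPEN,np.ones((3,3)))>0
        print(rect(onplane(p,np.argwhere(t)[:,::-1],.044)),np.median(W[t][:,2]))
i1=p['img'][335:405,235:335]
p=bot.read_camera('top');W=cloud(p)
# bed by depth region near the network's landmark
near=np.hypot(W[...,0]-.454,W[...,1]+.30)<.125
base=near&(abs(W[...,2]-.012)<.005)
base=cv2.morphologyEx(base.astype(np.uint8),cv2.MORPH_OPEN,np.ones((3,3)))>0
print('top base',base.sum(),rect(onplane(p,np.argwhere(base)[:,::-1],.012)),np.median(W[base][:,2]))
r=near&(abs(W[...,2]-.044)<.004)
n,l,s,_=cv2.connectedComponentsWithStats(r.astype(np.uint8));k=1+s[1:,4].argmax();print('rail',s[k],rect(onplane(p,np.argwhere(l==k)[:,::-1],.044)))
print([d['confidence'] for d in bot.masks_of(p,'bed')],[(d['xyz'],d['confidence']) for d in bot.landmark_of(p,'stop_face')])
i2=p['img'][200:270,165:220];i3=p['img'][215:305,335:440]
f=lambda i,w:cv2.resize(i[:,:,::-1],(w,int(w*i.shape[0]/i.shape[1])),interpolation=cv2.INTER_CUBIC)
a=f(i1,330);b=f(i2,190);c=f(i3,400)
o=np.zeros((560,800,3),np.uint8);o[:a.shape[0],:330]=a;o[:b.shape[0],340:530]=b;o[250:250+300,:350]=f(i3,350);
q=bot.read_camera('side')['img'][200:265,300:385];o[255:255+342,350:][:300,:400]=f(q,400)[:300]
cv2.imwrite('pics/mont.png',o)
E
```

```text
side plate_top 0.8 1397 [0.516 0.204 0.044]
(array([516. , 203.7]), array([119.7,  50.4]), 10.61) 0.04355482676847511
side plate_top 0.68 141 [ 0.498 -0.228  0.099]
side dispenser 0.82 1262 [0.514 0.233 0.029]
(array([517.2, 203.7]), array([120.8,  76.3]), 9.09) 0.045356414318192484
top base 1477 (array([ 453.1, -300.6]), array([199.5, 104.5]), 57.54) 0.013106167188595252
rail [369 243  42  34 513] (array([ 453.2, -300.7]), array([108.8,  34.9]), 57.62)
[0.87, 0.19] [([0.4827, -0.2531, 0.0458], 0.55)]
```

View pics/mont.png

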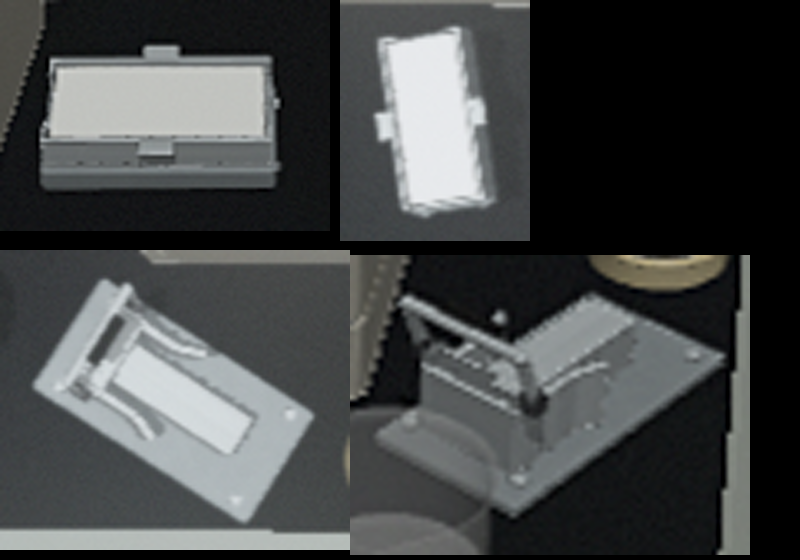

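Montage: the dispenser's mouth faces down in the top crop, and the bed has its rail, cheeks and open bail at the upper left. Next I check the clearance behind the dispenser, where an instrument stands close.

```bash
python3 - <<'E'
from h import *
for c in('top','side'):
    p=bot.read_camera(c);W=cloud(p);P=W[p['depth']>0];print(c)
    for x in np.arange(.56,.72,.02):
        print(round(x,2),[round(float(P[(abs(P[:,0]-x)<.01)&(abs(P[:,1]-y)<.015)][:,2].max(initial=-1)),3) for y in np.arange(.1,.35,.03)])
    print([ (np.round(onplane(p,[[298,233]],.1),3)) if c=='top' else ''])
go(.614,.2185,.15,9)
E
```

```text
top
0.56 [0.006, 0.009, 0.007, 0.051, 0.05, 0.051, 0.006, 0.006, 0.006]
0.58 [0.006, 0.007, 0.005, 0.052, 0.048, 0.05, 0.006, 0.009, 0.007]
0.6 [0.243, 0.126, 0.13, 0.129, 0.13, 0.13, 0.132, 0.132, 0.129]
0.62 [0.248, 0.246, 0.232, 0.132, 0.131, 0.166, 0.166, 0.166, 0.166]
0.64 [0.022, 0.246, 0.236, 0.222, 0.132, 0.168, 0.17, 0.169, 0.168]
0.66 [0.02, 0.146, 0.23, 0.222, 0.198, 0.172, 0.171, 0.171, 0.17]
0.68 [0.105, 0.146, 0.149, 0.156, 0.195, 0.175, 0.169, 0.169, 0.171]
0.7 [0.106, 0.146, 0.156, 0.155, 0.16, 0.15, 0.165, 0.167, 0.165]
[array([[ 0.515, -0.068]])]
side
0.56 [0.003, 0.003, -1.0, 0.049, 0.047, 0.048, 0.004, 0.003, 0.002]
0.58 [0.003, 0.003, 0.001, 0.048, 0.047, 0.049, 0.003, 0.003, 0.004]
0.6 [0.242, 0.125, 0.126, 0.126, 0.128, 0.127, 0.127, 0.127, 0.128]
0.62 [0.245, 0.244, 0.23, 0.128, 0.129, 0.163, 0.163, 0.163, 0.164]
0.64 [-1.0, 0.243, 0.236, 0.221, 0.128, 0.166, 0.166, 0.165, 0.165]
0.66 [-1.0, 0.142, 0.229, 0.221, 0.199, 0.168, 0.168, 0.169, 0.168]
0.68 [-1.0, 0.141, 0.128, 0.197, 0.195, 0.177, 0.168, 0.168, 0.168]
0.7 [-1.0, 0.141, 0.154, 0.153, 0.144, 0.166, 0.162, 0.162, 0.162]
['']
go [-0.5097 -0.2689  0.0893] spin 62.05 yaw now 71.05 pos [0.2192 0.6384 0.2393] F [0.3 0.1 0.5]
```

```bash
python3 - <<'E'
from h import *
p=bot.read_camera('top');W=cloud(p);P=W[p['depth']>0]
a=np.array([.219,.638]);b=np.array([.53,.2053])
for f in np.linspace(0,1,11):
    q=a+(b-a)*f;print(q.round(2),P[np.hypot(*(P[:,:2]-q).T)<.06][:,2].max(initial=-1).round(3),end=' ')
go(.5303,.2053,.10,99)
for z in (.23,.18,.08):go(.5303,.2053,z,99)
E
```

```text
[0.22 0.64] -0.801 [0.25 0.59] -0.801 [0.28 0.55] -0.806 [0.31 0.51] 0.016 [0.34 0.46] 0.016 [0.37 0.42] 0.178 [0.41 0.38] 0.178 [0.44 0.34] 0.178 [0.47 0.29] 0.008 [0.5  0.25] 0.055 [0.53 0.21] 0.054 go [-0.4349 -0.3086  0.1393] spin -27.96 yaw now 71.04 pos [0.2193 0.6384 0.2393] F [ 0.1 -0.2 -0.5]
go [-0.4349 -0.3086  0.0093] spin -27.96 yaw now 71.04 pos [0.2193 0.6384 0.2393] F [ 0.1 -0.2 -0.5]
go [-0.4349 -0.3086  0.0593] spin -27.96 yaw now 71.04 pos [0.2193 0.6384 0.2393] F [ 0.1 -0.2 -0.5]
go [-0.4349 -0.3086  0.1593] spin -27.96 yaw now 71.04 pos [0.2193 0.6384 0.2393] F [ 0.1 -0.2 -0.5]
```

Request:
send_rows --deltas "-0.033 -0.0235 -0.01 0; -0.066 -0.047 -0.02 0; -0.099 -0.0705 -0.02 0; -0.132 -0.094 -0.02 0; -0.165 -0.1175 -0.02 0" --claw 0 --force 40

```text
t: 2.4
eef_pos: [0.338, 0.4723, 0.2596]
tool_rot: [0.0, 0.165, 0.986, 0.0]
contact_force: [0.4, 0.2, 0.1]
gripper_width: 0.142
grasp_force: 0.0
```

Request:
send_rows --deltas "-0.033 -0.0235 0 0; -0.066 -0.047 0 0; -0.099 -0.0705 0 0; -0.132 -0.094 0 0; -0.165 -0.1175 0 0"

```text
t: 2.9
eef_pos: [0.4558, 0.3076, 0.2596]
tool_rot: [0.0, 0.165, 0.986, 0.0]
contact_force: [0.6, -0.2, 0.4]
gripper_width: -0.001
grasp_force: 0.0
```

Request:
send_rows --deltas "-0.033 -0.023 0 -7; -0.066 -0.046 0.01 -14; -0.09 -0.06 0.03 -21; -0.105 -0.0736 0.06 -28; -0.105 -0.0736 0.08 -28"

```text
t: 3.4
eef_pos: [0.5317, 0.2011, 0.1779]
tool_rot: [-0.0, -0.078, 0.997, -0.001]
contact_force: [1.1, -0.3, -0.1]
gripper_width: -0.005
grasp_force: 0.0
```

```bash
python3 - <<'E'
from h import *
go(.5303,.2053,.06,99);print(bot.tips_ahead,bot.get_obs()['t'],bot.get_obs()['gripper_width'])
E
```

```text
go [0.0007 0.0046 0.1179] spin -0.07 yaw now 98.93 pos [0.5317 0.2011 0.1779] F [ 1.1 -0.3 -0.1]
0.008 3.4 -0.005306747676311317
```

Request:
send_rows --deltas "0.0007 0.004 0.03 0; 0.0007 0.004 0.07 0; 0.0007 0.004 0.1 0; 0.0007 0.004 0.118 0; 0.0007 0.004 0.122 0"

```text
t: 3.9
eef_pos: [0.5277, 0.2085, 0.0551]
tool_rot: [-0.002, -0.079, 0.997, -0.001]
contact_force: [-0.4, -0.3, 0.7]
gripper_width: -0.002
grasp_force: 0.0
```

Request:
send_rows --deltas "0 0 0.001 0; 0 0 0.002 0; 0 0 0.003 0; 0 0 0.003 0"

```text
t: 4.3
eef_pos: [0.5296, 0.2094, 0.0552]
tool_rot: [0.001, -0.079, 0.997, 0.0]
contact_force: [-0.7, 0.1, 0.4]
gripper_width: 0.003
grasp_force: 0.0
```

Request:
send_rows --deltas "0 -0.004 0 0; 0 -0.004 0.001 0; 0 -0.004 0.002 0; 0 -0.004 0.002 0; 0 -0.004 0.002 0"

```text
t: 4.8
eef_pos: [0.5297, 0.2052, 0.0522]
tool_rot: [-0.0, -0.079, 0.997, 0.0]
contact_force: [-0.2, -0.4, 0.4]
gripper_width: 0.004
grasp_force: 0.0
```

Request:
send_rows --deltas "0 0 0.001 0; 0 0 0.001 0; 0 0 0.002 0; 0 0 0.002 0; 0 0 0.002 0"

```text
t: 5.3
eef_pos: [0.531, 0.2058, 0.0521]
tool_rot: [0.001, -0.079, 0.997, 0.001]
contact_force: [-2.8, -0.7, 13.4]
gripper_width: -0.0
grasp_force: 7.0
```

Request:
send_rows --deltas "0.003 0 0 0; 0.007 0 0 0; 0.012 0 0 0; 0.017 0 0 0; 0.022 0 0 0"

```text
t: 5.8
eef_pos: [0.5105, 0.2028, 0.0521]
tool_rot: [0.003, -0.079, 0.997, 0.001]
contact_force: [1.7, -0.0, 10.3]
gripper_width: 0.001
grasp_force: 4.8
```

```bash
python3 - <<'E'
from h import *
p=bot.read_camera('side')
cv2.imwrite('pics/s2.png',cv2.resize(p['img'][330:430,220:360,::-1],None,fx=4,fy=4));go(.5303,.2053,.052,99)
print([(d['xyz'],d['confidence']) for d in bot.landmark_of(p,'plate_top')])
E
```

```text
go [-0.0207 -0.0006  0.0002] spin 0.05 yaw now 99.05 pos [0.5098 0.2027 0.0521] F [ 0.8 -0.2  9.4]
[([0.4905, 0.2033, 0.042], 0.78)]
```

View pics/s2.png

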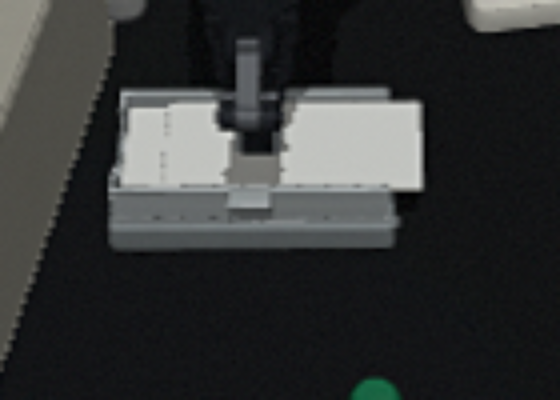

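The plate moves with the finger. Its right end overhangs to (422,145) and its rear edge is at (165,140), so about 20 mm has been slid. I continue.

Request:
send_rows --deltas "0.005 0 0 0; 0.01 0 0 0; 0.015 0 0 0; 0.02 0 0 0; 0.026 0 0 0"

```text
t: 6.4
eef_pos: [0.485, 0.1988, 0.0521]
tool_rot: [0.003, -0.079, 0.997, 0.001]
contact_force: [1.7, 0.0, 11.4]
gripper_width: -0.001
grasp_force: 5.2
```

```bash
python3 - <<'E'
from h import *
for c in('side','top'):
    p=bot.read_camera(c);W=cloud(p);go(.5303,.2053,.052,99)
    print([(d['xyz'],d['confidence']) for d in bot.landmark_of(p,'plate_top')])
    # front edge of the overhang: points at z~.044 by position along the dispenser axis
    P=W[(abs(W[...,2]-.044)<.006)&(np.hypot(W[...,0]-.44,W[...,1]-.19)<.08)]-[.5155,.203,0]
    x=P[:,:2]@[.988,.156];y=P[:,:2]@[-.156,.988];s=(x<-.07)&(abs(y)<.04);print(c,s.sum(),np.percentile(x[s],[1,5]),np.percentile(y[s],[3,97]),P[s,2].mean())
E
```

```text
go [-0.0467 -0.0007  0.0003] spin 0.05 yaw now 99.05 pos [0.4841 0.1987 0.0521] F [-0.2 -0.6 10.8]
[([0.4639, 0.201, 0.0411], 0.64)]
side 397 [-0.10367337 -0.10233559] [-0.02080784  0.02563355] 0.04328159592498588
go [-0.0467 -0.0008  0.0003] spin 0.05 yaw now 99.05 pos [0.4841 0.1987 0.0521] F [-1.3 -1.3 14.6]
[([0.4681, 0.1943, 0.0431], 0.82), ([0.4991, -0.2303, 0.1005], 0.24)]
top 295 [-0.10729949 -0.10555187] [-0.02436963  0.02369572] 0.04500578459795141
```

Request:
send_rows --deltas "0 0 -0.02 0; 0 0 -0.06 0; 0.02 0 -0.06 0; 0.05 0 -0.06 0; 0.053 0 -0.06 0"

```text
t: 7.1
eef_pos: [0.4266, 0.1884, 0.1101]
tool_rot: [-0.002, -0.079, 0.997, -0.0]
contact_force: [-0.5, -0.7, 0.5]
gripper_width: 0.002
grasp_force: 0.0
```

Request:
send_rows --deltas "0 0 0 0; 0 0 0 0; 0 0 0 0; 0 0 0 0" --claw 1

```text
t: 7.5
eef_pos: [0.4307, 0.1894, 0.1102]
tool_rot: [0.0, -0.079, 0.997, -0.0]
contact_force: [0.5, -0.5, -0.3]
gripper_width: 0.68
grasp_force: 0.0
```

```bash
python3 - <<'E'
from h import *
p=bot.read_camera('side');W=cloud(p);o=bot.get_obs();print(o['gripper_width'],o['t'])
print([(d['xyz'],d['confidence']) for d in bot.landmark_of(p,'plate_top')])
for d in bot.masks_of(p,'plate_top')[:1]:
    m=d['mask']&(abs(W[...,2]-.044)<.004);print(m.sum(),rect(onplane(p,np.argwhere(m)[:,::-1],.044)))
go(.4325,.190,.031,99)
E
```

```text
0.7641267552760223 7.55
[([0.4657, 0.2012, 0.0419], 0.82), ([0.5148, 0.2008, 0.0369], 0.16)]
1276 (array([470., 198.]), array([119.9,  50.8]), 9.1)
go [-0.0023  0.0004  0.0792] spin 0.03 yaw now 99.03 pos [0.4303 0.1893 0.1102] F [ 0.2  0.5 -0.9]
```

Request:
send_rows --deltas "-0.002 0.001 0.02 0; -0.002 0.001 0.045 0; -0.002 0.001 0.065 0; -0.002 0.001 0.079 0; -0.002 0.001 0.079 0"

```text
t: 8.15
eef_pos: [0.4307, 0.1899, 0.0297]
tool_rot: [-0.002, -0.079, 0.997, -0.001]
contact_force: [-0.5, -0.5, -0.4]
gripper_width: 0.999
grasp_force: 0.0
```

Request:
send_rows --deltas "0 0 0 0; 0 0 0 0; 0 0 0 0; 0 0 0 0; 0 0 0 0" --claw 0 --force 50

```text
t: 8.65
eef_pos: [0.4324, 0.1909, 0.032]
tool_rot: [0.001, -0.079, 0.997, 0.0]
contact_force: [0.5, -0.6, 5.9]
gripper_width: 0.564
grasp_force: 50.9
```

Request:
send_rows --deltas "0 0 0 0; 0 0 0 0; 0 0 0 0"

```text
t: 8.95
eef_pos: [0.4324, 0.1909, 0.0319]
tool_rot: [0.001, -0.079, 0.997, 0.0]
contact_force: [0.4, -0.4, 6.9]
gripper_width: 0.567
grasp_force: 51.0
```

Request:
send_rows --deltas "0 0 -0.003 0; 0 0 -0.01 0; 0 0 -0.02 0; 0 0 -0.035 0; 0 0 -0.05 0"

```text
t: 9.45
eef_pos: [0.4316, 0.1905, 0.0823]
tool_rot: [-0.0, -0.079, 0.997, -0.0]
contact_force: [0.2, 0.3, 0.5]
gripper_width: 0.565
grasp_force: 51.6
```

Request:
send_rows --deltas "0 0 -0.02 0; 0 0 -0.045 0; 0 0 -0.075 0; 0 0 -0.1 0; 0 0 -0.12 0"

```text
t: 9.95
eef_pos: [0.4319, 0.1906, 0.2036]
tool_rot: [0.001, -0.079, 0.997, 0.0]
contact_force: [0.1, -0.1, -0.8]
gripper_width: 0.566
grasp_force: 51.6
```

```bash
python3 - <<'E'
from h import *
ims=[]
for c in('side','top'):
    p=bot.read_camera(c);W=cloud(p);ims.append(p['img'])
    for d in bot.masks_of(p,'plate_top'):
        P=W[d['mask']];print(c,d['confidence'],d['mask'].sum(),np.median(P,0).round(3))
    near=(W[...,2]>.12)&(W[...,2]<.24)&(np.hypot(W[...,0]-.48,W[...,1]-.2)<.07);P=W[near]
    A=np.c_[P[:,:2],np.ones(len(P))]
    print(near.sum())
go(.4324,.1909,.25,99)
cv2.imwrite('pics/lift.png',np.hstack([cv2.resize(ims[0][270:400,200:340,::-1],(400,371)),cv2.resize(ims[1][170:300,130:270,::-1],(400,371))]))
E
```

```text
side 0.91 1152 [0.483 0.203 0.214]
side 0.59 206 [0.607 0.103 0.039]
1355
top 0.64 809 [0.493 0.195 0.217]
767
go [-0.0009  0.0003 -0.0483] spin 0.05 yaw now 99.05 pos [0.4316 0.1905 0.2017] F [-0.5 -1.2 -0.8]
```

View pics/lift.png

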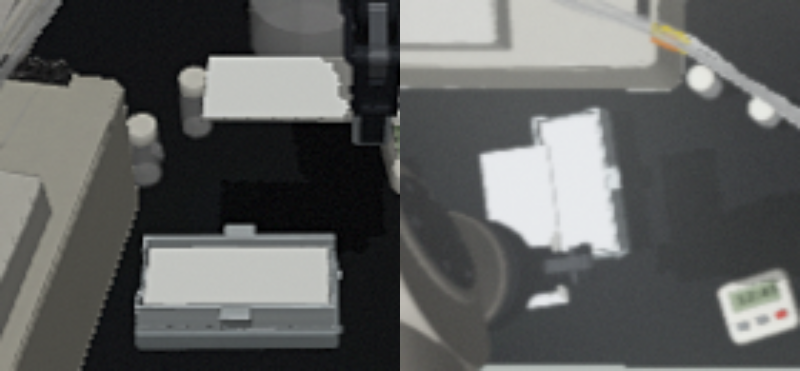

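The plate is held level in the side crop at (280,90), and the second plate sits in place in the trough at (240,275). Now I check the path over the beaker and hose.

```bash
python3 - <<'E'
from h import *
p=bot.read_camera('side');W=cloud(p)
d=max(bot.masks_of(p,'plate_top'),key=lambda d:np.median(W[d['mask']][:,2]));m=d['mask'];P=W[m];P=P[abs(P[:,2]-np.median(P[:,2]))<.012]
A=np.c_[P[:,:2]-P[:,:2].mean(0),np.ones(len(P))];print('tilt',np.linalg.lstsq(A,P[:,2],rcond=None)[0])
print(rect(onplane(p,np.argwhere(m)[:,::-1],.214)))
for c in('side','top'):
    p=bot.read_camera(c);W=cloud(p);P=W[p['depth']>0]
    for y in np.arange(.1,-.45,-.05):
        s=(abs(P[:,1]-y)<.025)
        print(round(y,2),[round(float(P[s&(P[:,0]>a)&(P[:,0]<a+.05)][:,2].max(initial=-1)),3) for a in(.35,.4,.45,.5,.55)])
go(.4087,-.3705,.26,147.6)
E
```

```text
tilt [ 1.76946968e-04 -4.61993325e-03  2.12263523e-01]
(array([468.5, 200.6]), array([120.8,  55.5]), 6.07)
0.1 [0.015, 0.018, 0.003, 0.004, 0.058]
0.05 [0.021, 0.021, 0.004, 0.004, 0.231]
0.0 [0.018, 0.019, 0.116, 0.138, 0.194]
-0.05 [0.003, 0.003, 0.114, 0.126, 0.119]
-0.1 [0.004, 0.003, -1.0, 0.12, 0.119]
-0.15 [0.005, 0.004, -1.0, -1.0, 0.003]
-0.2 [0.004, 0.002, -1.0, -1.0, 0.0]
-0.25 [0.003, 0.014, -1.0, -1.0, 0.111]
-0.3 [0.013, 0.015, -1.0, -1.0, 0.115]
-0.35 [0.016, 0.015, -1.0, -1.0, 0.144]
-0.4 [0.011, 0.014, -1.0, -1.0, 0.153]
0.1 [0.657, 0.58, 0.296, 0.008, 0.06]
0.05 [0.026, 0.026, 0.007, 0.008, 0.235]
0.0 [0.025, 0.023, 0.121, 0.144, 0.199]
-0.05 [0.008, 0.007, 0.124, 0.134, 0.137]
-0.1 [0.009, 0.01, 0.123, 0.122, 0.122]
-0.15 [0.008, 0.007, 0.009, 0.008, 0.009]
-0.2 [0.009, 0.016, 0.107, 0.017, 0.008]
-0.25 [0.007, 0.06, 0.11, 0.11, 0.007]
-0.3 [0.017, 0.055, 0.058, 0.058, 0.119]
-0.35 [0.019, 0.049, 0.047, 0.007, 0.145]
-0.4 [0.013, 0.02, 0.017, 0.008, 0.157]
go [ 0.1104 -0.5502 -0.059 ] spin -48.55 yaw now 99.05 pos [0.4311 0.1902 0.2004] F [ 0.4 -0.  -0.8]
```

Request:
send_rows --deltas "0 -0.015 -0.02 0; 0 -0.045 -0.04 0; 0 -0.08 -0.06 0; 0 -0.12 -0.07 0; 0 -0.16 -0.07 0"

```text
t: 10.85
eef_pos: [0.4576, 0.0313, 0.2723]
tool_rot: [0.001, -0.079, 0.997, 0.0]
contact_force: [0.3, -0.6, -0.3]
gripper_width: 0.567
grasp_force: 51.8
```

Request:
send_rows --deltas "0.008 -0.04 0 -5; 0.016 -0.08 0 -10; 0.024 -0.12 0 -16; 0.032 -0.16 0 -22; 0.04 -0.2 0 -28"

```text
t: 11.35
eef_pos: [0.4482, -0.1727, 0.2707]
tool_rot: [-0.001, -0.32, 0.947, 0.0]
contact_force: [-0.0, 0.7, -1.0]
gripper_width: 0.566
grasp_force: 51.8
```

Request:
send_rows --deltas "0 -0.03 0 -5; 0 -0.06 0 -10; 0 -0.08 0 -15; 0 -0.09 0 -20; 0 -0.09 0 -20"

```text
t: 11.85
eef_pos: [0.5031, -0.2437, 0.2698]
tool_rot: [-0.001, -0.478, 0.878, 0.001]
contact_force: [-0.5, 0.6, -1.4]
gripper_width: 0.562
grasp_force: 51.8
```

```bash
python3 - <<'E'
from h import *
go(.4087,-.3705,.10,147.6);o=bot.get_obs();print(o['gripper_width'],o['t'],o['q'].round(2) if hasattr(o['q'],'round') else o['q'])
E
```

```text
go [0.1575 0.0101 0.17  ] spin -0.49 yaw now 147.11 pos [ 0.5031 -0.2437  0.2698] F [-0.5  0.6 -1.4]
0.5617375872934167 11.85 [ 0.2   0.26  0.17  1.81 -0.05  1.08  2.95]
```

The last joint reached its limit (2.95), and at the bed the tool could not turn far enough this way. I'll unwind it almost a full turn here in free air and come at it from the other side.

Request:
send_rows --deltas "0.01 0 0 8.5; 0.02 0 0 17; 0.03 0 0 25.5; 0.04 0 0 34; 0.04 0 0 42.5"

```text
t: 12.35
eef_pos: [0.4799, -0.2781, 0.2703]
tool_rot: [-0.001, -0.122, 0.992, 0.0]
contact_force: [0.2, -0.6, -0.6]
gripper_width: 0.562
grasp_force: 51.8
```

Request:
send_rows --deltas "0 0 0 8.5; 0 0 0 17; 0 0 0 25.5; 0 0 0 34; 0 0 0 42.5"

```text
t: 12.85
eef_pos: [0.4809, -0.2764, 0.2702]
tool_rot: [-0.001, 0.245, 0.97, -0.0]
contact_force: [0.4, -0.3, -1.0]
gripper_width: 0.566
grasp_force: 51.8
```

Request:
send_rows --deltas "0 0 0 8.5; 0 0 0 17; 0 0 0 25.5; 0 0 0 34; 0 0 0 42.5"

```text
t: 13.35
eef_pos: [0.481, -0.2764, 0.2703]
tool_rot: [-0.001, 0.579, 0.815, -0.0]
contact_force: [-0.4, -0.6, -0.9]
gripper_width: 0.563
grasp_force: 51.8
```

Request:
send_rows --deltas "0 0 0 8.5; 0 0 0 17; 0 0 0 25.5; 0 0 0 34; 0 0 0 42.5"

```text
t: 13.85
eef_pos: [0.481, -0.2764, 0.2703]
tool_rot: [-0.001, 0.835, 0.55, -0.001]
contact_force: [0.1, 0.3, -0.9]
gripper_width: 0.568
grasp_force: 51.8
```

Request:
send_rows --deltas "0 0 0 8.5; 0 0 0 17; 0 0 0 25.5; 0 0 0 34; 0 0 0 42.5"

```text
t: 14.35
eef_pos: [0.481, -0.2764, 0.2705]
tool_rot: [-0.0, 0.978, 0.21, -0.001]
contact_force: [0.4, -1.2, -0.1]
gripper_width: 0.567
grasp_force: 51.8
```

Request:
send_rows --deltas "0 0 0 8.5; 0 0 0 17; 0 0 0 25.5; 0 0 0 34; 0 0 0 42.5"

```text
t: 14.85
eef_pos: [0.4811, -0.2763, 0.2705]
tool_rot: [0.0, 0.987, -0.159, -0.001]
contact_force: [0.6, 0.6, -0.2]
gripper_width: 0.567
grasp_force: 51.8
```

Request:
send_rows --deltas "0 0 0 8.5; 0 0 0 17; 0 0 0 25.5; 0 0 0 34; 0 0 0 42.5"

```text
t: 15.35
eef_pos: [0.4811, -0.2763, 0.2706]
tool_rot: [0.0, 0.863, -0.506, -0.001]
contact_force: [-0.5, -0.1, -0.6]
gripper_width: 0.566
grasp_force: 51.8
```

```bash
python3 - <<'E'
from h import *
bx=np.array([np.cos(np.radians(57.6)),np.sin(np.radians(57.6))]);by=np.array([-bx[1],bx[0]]);O=np.array([.4507,-.3044])
th=np.radians(6);c=O-.038*bx+.005*by   # plate centre, skew +6 deg
pd=np.array([np.cos(np.radians(63.6)),np.sin(np.radians(63.6))]);t=c-.0383*pd;print(t)
go(*t,.10,153.6);o=bot.get_obs();print(o['gripper_width'],o['t'],np.round(o['q'],2))
E
```

```text
[ 0.40908741 -0.36811109]
go [0.0451 0.1075 0.1707] spin 55.61 yaw now -150.79 pos [ 0.4811 -0.2763  0.2706] F [-0.5 -0.1 -0.6]
0.5664218796152761 15.35 [-0.49  0.5   1.25  1.86 -0.52  1.17 -1.69]
```

Request:
send_rows --deltas "0.009 0.021 0.01 8.5; 0.018 0.043 0.02 17; 0.027 0.065 0.03 25.5; 0.036 0.086 0.05 34; 0.045 0.1075 0.07 42.5"

```text
t: 15.85
eef_pos: [0.4095, -0.3692, 0.2]
tool_rot: [-0.0, -0.621, 0.784, 0.0]
contact_force: [-0.3, 0.3, -1.0]
gripper_width: 0.561
grasp_force: 51.8
```

Request:
send_rows --deltas "0 0 0 6.5; 0 0 0 13; 0 0 0 19; 0 0 0 19"

```text
t: 16.25
eef_pos: [0.4097, -0.3686, 0.2003]
tool_rot: [-0.001, -0.485, 0.875, 0.001]
contact_force: [-0.3, -0.8, -0.6]
gripper_width: 0.571
grasp_force: 51.9
```

```bash
python3 - <<'E'
from h import *
bx=np.array([np.cos(np.radians(57.6)),np.sin(np.radians(57.6))]);O=np.array([.4507,-.3044])
t=O-(.040+.0383)*bx;print(t)
go(*t,.10,147.6);o=bot.get_obs();print(o['gripper_width'],o['t'],np.round(o['q'],2))
E
```

```text
[ 0.40874476 -0.37051088]
go [ 0.002  -0.0004  0.1003] spin 0.4 yaw now 148.0 pos [ 0.4097 -0.3686  0.2003] F [-0.3 -0.8 -0.6]
0.5708388826747458 16.25 [-0.28  0.74  1.37  1.94 -0.8   1.16 -2.29]
```

Request:
send_rows --deltas "0.002 0 0.03 0.4; 0.002 0 0.07 0.4; 0.002 0 0.11 0.4; 0.002 0 0.135 0.4; 0.002 0 0.145 0.4"

```text
t: 16.75
eef_pos: [0.408, -0.3691, 0.0537]
tool_rot: [-0.001, -0.483, 0.875, 0.002]
contact_force: [-0.8, 0.1, 0.1]
gripper_width: 0.567
grasp_force: 51.9
```

Request:
send_rows --deltas "0 0 0 0; 0 0 0 0"

```text
t: 16.95
eef_pos: [0.4093, -0.3712, 0.0573]
tool_rot: [0.0, -0.483, 0.876, -0.001]
contact_force: [-0.1, -0.9, -0.5]
gripper_width: 0.568
grasp_force: 51.9
```

```bash
python3 - <<'E'
from h import *
o=bot.get_obs();zp=o['eef_pos'][2]+.0121;ims=[]
for c in('side','top'):
    p=bot.read_camera(c);W=cloud(p);ims.append(p['img'])
    for d in bot.masks_of(p,'plate_top'):
        m=d['mask'];q=np.median(W[m],0)
        if q[1]<-.2: print(c,d['confidence'],m.sum(),q.round(3),rect(onplane(p,np.argwhere(m)[:,::-1],zp)))
    print([(np.round(d['xyz'],4),round(d['confidence'],2)) for n in('stop_face','bed') for d in bot.landmark_of(p,n)[:1]])
go(.4087,-.3705,.0365,147.6)
cv2.imwrite('pics/bed.png',np.hstack([cv2.resize(ims[0][180:280,290:400,::-1],(400,364)),cv2.resize(ims[1][205:305,335:445,::-1],(400,364))]))
E
```

```text
side 0.7 432 [ 0.433 -0.333  0.067] (array([ 429.9, -333.9]), array([122.9,  52.7]), 58.56)
[(array([ 0.4844, -0.2547,  0.0482]), 0.84), (array([ 0.4515, -0.3017, -0.0019]), 0.66)]
top 0.44 65 [ 0.466 -0.308  0.069] (array([ 469. , -310.5]), array([30.2, 15. ]), -89.6)
[(array([ 0.4826, -0.2511,  0.0471]), 0.71), (array([ 0.451 , -0.3019, -0.0055]), 0.91)]
go [0.0002 0.0005 0.0202] spin 0.06 yaw now 147.66 pos [ 0.4092 -0.3705  0.0567] F [ 0.4 -0.3 -0.3]
```

View pics/bed.png

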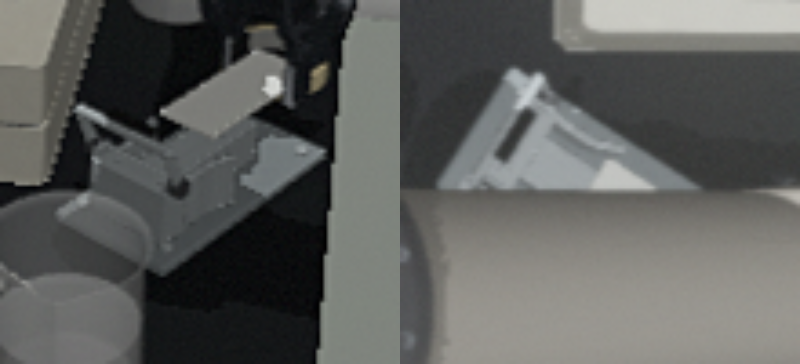

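The side crop shows the held plate level over the rail with its front at (190,120), aligned with the rail, and the bail still open at (130,140). I lower it and slide it forward between the cheeks.

Request:
send_rows --deltas "0 0 0.007 0; 0 0 0.014 0; 0 0 0.0195 0; 0 0 0.0195 0; 0 0 0.0195 0"

```text
t: 17.85
eef_pos: [0.4087, -0.3705, 0.0365]
tool_rot: [-0.0, -0.482, 0.876, 0.0]
contact_force: [-0.0, -0.0, -0.2]
gripper_width: 0.572
grasp_force: 52.0
```

Request:
send_rows --deltas "-0.006 0 0 0; -0.012 0 0 0; -0.018 0 0 0; -0.024 0 0 0; -0.03 0 0 0"

```text
t: 18.35
eef_pos: [0.4255, -0.3445, 0.0368]
tool_rot: [0.0, -0.482, 0.876, 0.0]
contact_force: [-0.4, -0.6, -1.7]
gripper_width: 0.565
grasp_force: 52.0
```

Request:
send_rows --deltas "0 0 0 0; 0 0 0 0"

```text
t: 18.55
eef_pos: [0.4251, -0.345, 0.0368]
tool_rot: [-0.0, -0.482, 0.876, -0.0]
contact_force: [-0.6, -0.7, -0.3]
gripper_width: 0.567
grasp_force: 52.0
```

Request:
send_rows --deltas "-0.003 0 0 0; -0.006 0 0 0; -0.008 0 0 0; -0.01 0 0 0; -0.01 0 0 0"

```text
t: 19.05
eef_pos: [0.4306, -0.3364, 0.0367]
tool_rot: [0.0, -0.482, 0.876, 0.0]
contact_force: [-0.1, -0.2, -0.5]
gripper_width: 0.566
grasp_force: 52.0
```

Request:
send_rows --deltas "-0.001 0 0 0; -0.002 0 0 0; -0.002 0 0 0"

```text
t: 19.35
eef_pos: [0.4315, -0.3349, 0.0368]
tool_rot: [0.0, -0.482, 0.876, 0.0]
contact_force: [1.3, -0.3, -0.4]
gripper_width: 0.565
grasp_force: 52.0
```

Request:
send_rows --deltas "-0.001 0 0 0; -0.002 0 0 0; -0.003 0 0 0; -0.003 0 0 0"

```text
t: 19.75
eef_pos: [0.4318, -0.3345, 0.0373]
tool_rot: [-0.002, -0.481, 0.877, -0.001]
contact_force: [-3.8, -5.8, -0.8]
gripper_width: 0.564
grasp_force: 52.0
```

Request:
send_rows --deltas "-0.001 0 0 0; -0.002 0 0 0; -0.002 0 0 0; -0.002 0 0 0"

```text
t: 20.15
eef_pos: [0.4317, -0.3344, 0.0376]
tool_rot: [-0.003, -0.481, 0.877, -0.002]
contact_force: [-6.0, -8.8, -0.7]
gripper_width: 0.566
grasp_force: 52.0
```

Request:
send_rows --deltas "0.003 0 0 0; 0.004 0 0.0005 0; 0.004 0 0.001 0; 0.004 0 0.001 0"

```text
t: 20.55
eef_pos: [0.4317, -0.3346, 0.0365]
tool_rot: [0.0, -0.482, 0.876, -0.0]
contact_force: [-2.7, -0.6, 7.8]
gripper_width: 0.564
grasp_force: 52.6
```

Request:
send_rows --deltas "0 0 0 0; 0 0 0 0; 0 0 0 0; 0 0 0 0; 0 0 0 0" --claw 0.8

```text
t: 21.05
eef_pos: [0.4321, -0.334, 0.0357]
tool_rot: [0.0, -0.482, 0.876, 0.0]
contact_force: [0.1, -0.9, 0.4]
gripper_width: 0.801
grasp_force: 0.0
```

```bash
python3 - <<'E'
from h import *
p=bot.read_camera('side');W=cloud(p);O=np.array([.4507,-.3044]);go(.4087,-.3705,.0365,147.6)
print([(np.round(d['xyz'],4),round(d['confidence'],2)) for n in('plate_top','stop_face') for d in bot.landmark_of(p,n)[:2]])
for d in bot.masks_of(p,'plate_top'):
    m=d['mask'];q=np.median(W[m],0)
    if q[1]<-.2: print(d['confidence'],m.sum(),q.round(3),rect(onplane(p,np.argwhere(m)[:,::-1],.048)))
print(np.round(bot.get_obs()['q'],2))
cv2.imwrite('pics/bed2.png',cv2.resize(p['img'][180:280,290:400,::-1],(770,600)))
E
```

```text
go [ 0.0433  0.0002 -0.0008] spin 0.06 yaw now 147.66 pos [ 0.432  -0.334   0.0357] F [ 0.1  0.1 -0.3]
[(array([ 0.4469, -0.301 ,  0.0446]), 0.63), (array([ 0.4862, -0.2543,  0.0468]), 0.95)]
0.63 392 [ 0.448 -0.31   0.047] (array([ 448.3, -305.1]), array([114.5,  54.7]), 59.37)
[-0.2   0.9   1.09  2.06 -1.07  0.91 -2.2 ]
```

View pics/bed2.png

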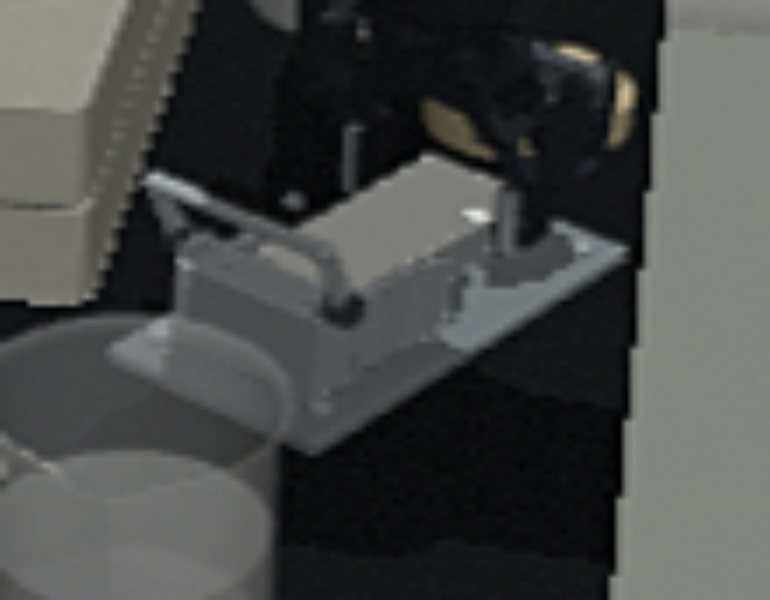

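The plate lies flat on the rail between the cheeks with its front near the stop at (290,250), and the bail is open. To be sure it is home, I'll push its end with closed fingers.

Request:
send_rows --deltas "0 0 -0.015 0; 0 0 -0.04 0; 0.02 0 -0.05 0; 0.04 0 -0.05 0; 0.049 0 -0.05 0"

```text
t: 21.75
eef_pos: [0.4049, -0.3772, 0.0873]
tool_rot: [0.0, -0.481, 0.877, -0.001]
contact_force: [-0.4, -0.1, 1.5]
gripper_width: 0.799
grasp_force: 0.0
```

Request:
send_rows --deltas "0 0 0 0; 0 0 0 0; 0 0 0 0; 0 0 0 0; 0 0 0 0" --claw 0

```text
t: 22.25
eef_pos: [0.4061, -0.375, 0.0856]
tool_rot: [-0.0, -0.482, 0.876, 0.0]
contact_force: [-0.5, -0.8, 0.2]
gripper_width: -0.001
grasp_force: 0.0
```

Request:
send_rows --deltas "0 0 0.012 0; 0 0 0.025 0; 0 0 0.035 0; 0 0 0.041 0; 0 0 0.041 0"

```text
t: 22.75
eef_pos: [0.4052, -0.3751, 0.0436]
tool_rot: [-0.0, -0.482, 0.876, 0.001]
contact_force: [0.2, 0.7, 0.5]
gripper_width: 0.0
grasp_force: 0.0
```

Request:
send_rows --deltas "-0.003 0 0 0; -0.006 0 0 0; -0.008 0 0 0; -0.009 0 0 0; -0.01 0 0 0"

```text
t: 23.25
eef_pos: [0.4113, -0.367, 0.045]
tool_rot: [0.0, -0.482, 0.876, -0.0]
contact_force: [-0.4, 0.0, 0.2]
gripper_width: -0.001
grasp_force: 0.0
```

Request:
send_rows --deltas "-0.001 0 0 0; -0.002 0 0 0; -0.003 0 0 0; -0.004 0 0 0; -0.004 0 0 0"

```text
t: 23.75
eef_pos: [0.4131, -0.3641, 0.0449]
tool_rot: [-0.0, -0.482, 0.876, -0.0]
contact_force: [-0.0, -1.4, 0.2]
gripper_width: 0.002
grasp_force: 0.7
```

Request:
send_rows --deltas "-0.001 0 0 0; -0.001 0 0 0; -0.002 0 0 0; -0.002 0 0 0"

```text
t: 24.15
eef_pos: [0.4132, -0.3639, 0.0452]
tool_rot: [-0.001, -0.481, 0.877, -0.001]
contact_force: [-3.6, -6.3, 0.2]
gripper_width: 0.005
grasp_force: 3.7
```

Request:
send_rows --deltas "0.006 0 0 0; 0.016 0 0 0; 0.016 0 -0.04 0; 0.016 0 -0.085 0; 0.016 0 -0.13 0"

```text
t: 24.65
eef_pos: [0.4051, -0.3754, 0.176]
tool_rot: [0.0, -0.482, 0.876, 0.001]
contact_force: [1.2, -0.1, 0.2]
gripper_width: 0.003
grasp_force: 0.0
```

```bash
python3 - <<'E'
from h import *
for c in('side','top'):
    p=bot.read_camera(c);W=cloud(p)
    for n in('bail_bar','plate_top'):
        print(c,n,[(np.round(d['xyz'],4),round(d['confidence'],2)) for d in bot.landmark_of(p,n)[:2]])
bx=np.array([.536,.844]);go(*(np.array([.4507,-.3044])+.112*bx),.17,147.6)
E
```

```text
side bail_bar [(array([ 0.4975, -0.2257,  0.0987]), 0.51)]
side plate_top [(array([ 0.4487, -0.3011,  0.0473]), 0.91)]
top bail_bar [(array([ 0.4508, -0.3048, -0.0056]), 0.34)]
top plate_top [(array([ 0.4519, -0.306 ,  0.0467]), 0.91)]
go [-0.1957 -0.0007  0.004 ] spin 0.06 yaw now 147.66 pos [ 0.4055 -0.3748  0.1738] F [-0.3 -0.   0.1]
```

Request:
send_rows --deltas "-0.035 0 0 0; -0.07 0 0 0; -0.105 0 0 0; -0.14 0 0 0; -0.17 0 0 0"

```text
t: 25.45
eef_pos: [0.497, -0.2297, 0.1731]
tool_rot: [-0.001, -0.482, 0.876, 0.001]
contact_force: [0.6, -0.3, 0.2]
gripper_width: 0.0
grasp_force: 0.0
```

Request:
send_rows --deltas "-0.02 0 0 0; -0.027 0 0 0; -0.027 0 0 0; -0.027 0 0 0"

```text
t: 25.85
eef_pos: [0.5101, -0.2102, 0.1744]
tool_rot: [-0.0, -0.481, 0.877, 0.0]
contact_force: [-0.9, 0.0, 0.6]
gripper_width: -0.001
grasp_force: 0.0
```

Request:
send_rows --deltas "0 0 0.02 0; 0 0 0.04 0; 0 0 0.06 0; 0 0 0.075 0; 0 0 0.077 0"

```text
t: 26.35
eef_pos: [0.5097, -0.2096, 0.0964]
tool_rot: [-0.001, -0.481, 0.877, 0.001]
contact_force: [-0.9, 1.0, 0.1]
gripper_width: -0.003
grasp_force: 0.0
```

Request:
send_rows --deltas "0 0 0 0; 0 0 0 0"

```text
t: 26.55
eef_pos: [0.5114, -0.2098, 0.0986]
tool_rot: [0.0, -0.482, 0.876, -0.001]
contact_force: [-0.5, -0.1, 1.7]
gripper_width: -0.0
grasp_force: 0.0
```

Request:
send_rows --deltas "0.005 0 0.002 0; 0.01 0 0.003 0; 0.015 0 0.003 0; 0.02 0 0.003 0; 0.024 0 0.003 0"

```text
t: 27.05
eef_pos: [0.498, -0.23, 0.095]
tool_rot: [0.0, -0.482, 0.876, -0.0]
contact_force: [0.9, 0.6, 0.1]
gripper_width: -0.002
grasp_force: 0.3
```

Request:
send_rows --deltas "0.004 0 0 0; 0.008 0 0 0; 0.012 0 0 0; 0.016 0 0 0; 0.019 0 0 0"

```text
t: 27.55
eef_pos: [0.4878, -0.2459, 0.0948]
tool_rot: [-0.0, -0.482, 0.876, -0.0]
contact_force: [-0.3, 0.4, -0.2]
gripper_width: -0.001
grasp_force: 0.0
```

Request:
send_rows --deltas "0 0 0 0; 0 0 0 0; 0 0 0 0; 0 0 0 0; 0 0 0 0"

```text
t: 28.05
eef_pos: [0.4882, -0.2453, 0.0948]
tool_rot: [-0.0, -0.482, 0.876, 0.0]
contact_force: [0.1, -1.0, -0.1]
gripper_width: 0.001
grasp_force: 0.0
```

```bash
python3 - <<'E'
from h import *
p=bot.read_camera('side')
print([(np.round(d['xyz'],4),round(d['confidence'],2)) for n in('bail_bar','plate_top') for d in bot.landmark_of(p,n)[:2]])
go(.5,-.2,.1)
cv2.imwrite('pics/bail.png',cv2.resize(p['img'][180:280,290:400,::-1],(550,500)))
E
```

```text
[(array([ 0.4734, -0.2704,  0.0764]), 0.44), (array([ 0.4472, -0.2985,  0.0471]), 0.82)]
go [-0.0447  0.0143 -0.0052] spin 0 yaw now 147.65 pos [ 0.4882 -0.2454  0.0948] F [-0.2  0.5 -0.2]
```

View pics/bail.png

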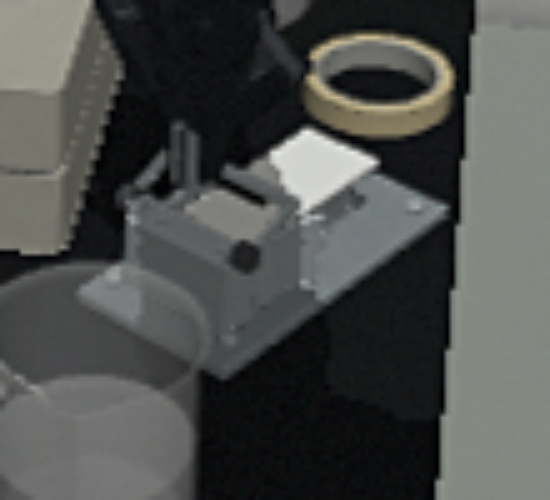

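The bail has left the finger and is falling forward, with its bar at (250,185). I raise the arm clear, wait and check.

Request:
send_rows --deltas "-0.01 0 0 0; -0.01 0 -0.03 0; -0.01 0 -0.06 0; -0.01 0 -0.1 0; -0.01 0 -0.13 0"

```text
t: 28.7
eef_pos: [0.494, -0.2367, 0.2265]
tool_rot: [-0.0, -0.482, 0.876, -0.0]
contact_force: [-0.0, 0.6, -0.2]
gripper_width: -0.001
grasp_force: 0.0
```

Request:
send_rows --deltas "-0.02 0 0 0; -0.05 0 0 0; -0.08 0 0 0; -0.08 0 0 0; -0.08 0 0 0"

```text
t: 29.2
eef_pos: [0.5367, -0.1684, 0.2246]
tool_rot: [-0.0, -0.483, 0.876, -0.0]
contact_force: [-1.1, -1.3, 0.1]
gripper_width: 0.002
grasp_force: 0.0
```

```bash
python3 - <<'E'
from h import *
for c in('side','top'):
    p=bot.read_camera(c);W=cloud(p)
    for n in('bail_bar','plate_top','stop_face'):
        print(c,n,[(np.round(d['xyz'],4),round(d['confidence'],2)) for d in bot.landmark_of(p,n)[:2]])
    if c=='side':cv2.imwrite('pics/end.png',cv2.resize(p['img'][180:280,290:400,::-1],(550,500)))
print(bot.get_obs()['t'],bot.get_obs()['eef_pos'])
E
```

```text
side bail_bar [(array([ 0.4695, -0.2726,  0.0624]), 0.62)]
side plate_top [(array([ 0.4493, -0.3015,  0.0471]), 0.59), (array([0.4103, 0.0443, 0.0012]), 0.33)]
side stop_face [(array([ 0.4832, -0.2544,  0.0478]), 0.77)]
top bail_bar [(array([ 5.819e-01,  3.780e-02, -2.000e-04]), 0.58), (array([ 0.4674, -0.279 ,  0.0601]), 0.46)]
top plate_top [(array([ 0.4501, -0.3038,  0.0474]), 0.98)]
top stop_face [(array([ 0.4818, -0.2506,  0.0475]), 0.64)]
29.6 [ 0.53601778 -0.16994675  0.22486179]
```

View pics/end.png

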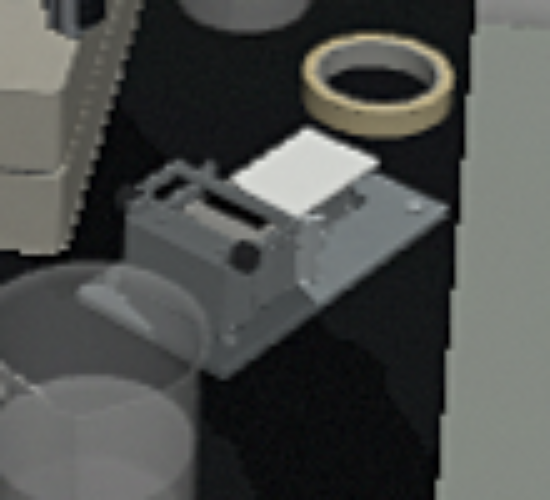

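The bail is down with its bar at (225,200), z about 0.06 m. The plate lies flat and home, and the arm is clear.

```bash
python3 -c "
from station import bot
print(bot.hand_in())"
```

```text
the job is handed in; nothing more can be done
None
```

The job is handed in: the last pictures show the plate flat on the rail, home against the stop, with the bail down on it, the arm clear and no bystander touched; no verdict was returned.

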